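# Seal the dust-tight tool case before blasting

## Robot

A 6-joint arm with a two-finger parallel gripper is mounted at the origin on the work surface. World frame = base frame: x ahead of the robot, y to its left, z up, the work surface at z = 0. Lengths are in mm, angles in degrees, forces in N, time in s.
With the tool pointing down it reaches from about 350 to 925 mm from the base axis. Payload 6.4 kg.
Tool frame: the origin (TCP) lies at the very end of the fingers, on their centre line; the grasp point (between the pads) lies 19 mm behind it; z points along the fingers, y is the line along which they close (so a half turn about z gives the same grasp; the last joint's range is limited). The gripper opens to 94 mm and grips with 3 to 60 N. Pads are 16 mm wide; open, the fingers measure 119 mm over their backs; the gripper's body (75 mm by 177 mm) begins 78 mm behind the grasp point.
Start: joints at [-86.35, 14.043, 89.255, -0, 76.702, -9.975], TCP at [153.121, -631.718, 175.455] pointing down, gripper open.
Joint ranges: [-179.41, 179.41], [-58.25, 129.5], [7.25, 145.43], [-54.29, 234.29], [11.92, 165.04], [-157.13, 157.13]. Speed limits (degrees/s): [147.25, 147.25, 180, 180, 180, 180].

## Interface

Orientations are given as a 3x3 rotation matrix whose columns are the frame's x, y, z axes.
In Python, from station import sensors, eyes, workorder, spotter gives the robot as it stands.
- The arm moves only by the tool send_rows, never from a script. Its arguments are lists of equal length, an entry for each row: "xyz": the shift along the tool's x, y, z normalised to -1 to 1, where 1 is 0.2 m, a list of three; "turn": the turn, a rotation vector about the tool's x, y, z normalised to -1 to 1, where 1 is 2 pi rad, a list of three. A call has 1 to 5 rows; each row shifts and turns the commanded pose from where the row before left it, along the tool's axes as they then stand; what a row does not reach is not made up. A row lasts 1/12 s, in which the tool goes at most 41.7 mm and 7.16 degrees, less where a joint would pass 70% of its speed; a pose out of reach is approached as far as the arm can. A call with a number of a shift or a turn outside -1 to 1 is refused whole. A call with a gripper value outside its range is refused whole. "fingers" is the opening, from 0 (shut) to 1 (fully open), set as the call begins (left out, the last holds). The fingers move at their own pace and stop on an object; the grip force is fixed at half the most. Time passes only in rows, so rows that do not move let the fingers close. It gives the time, the measured TCP pose, the force, the opening and the grip force at its end, in the units of the state.
- sensors.get_state(): the state, without advancing time (a new reading comes with each control period).
- eyes.snapshot(name): name is "side" or "top"; returns the picture (384x512x3 uint8, red, green, blue); there is no depth.
- eyes.camera_model(name): a dict with "intrinsics" (3x3 intrinsics, pixels), "k1" (the pictures are not rectified: a ray, as slopes to the right and down, at radius r is drawn at 1 + k1 r^2 times it, then the intrinsics apply), "cam_to_world" (4x4, takes a point from camera to world coordinates). Camera axes: x right, y up, looking along -z (the intrinsics and any distortion apply to the point x, -y, -z); pixel columns grow to the right and rows downward; lengths in mm; the calibration is good to about 2 mm. A picture is of the moment at which its call begins. camera_model takes no time and is no camera call.
- workorder.close_job(): hands the job in; it is judged then, once.
Trained networks look in the newest picture that a camera, given by its name, has taken for a name from the list of things; names that differ only in an ending like _2 or _b are one class to them, and where a whole thing is asked for, a point or a joint stands for the part that bears it (a point fixed in the world has none). Each returns a list of dicts, best first, with "score" (0 to 1); they miss things now and then, are a little off and sometimes report something else, mostly with a low value. They report only what shows in the picture. A call takes as long as a camera call.
- spotter.outline_of(camera, thing): "mask" (384x512 bool, what is visible of it) and "rect" ([left, top, width, height] in pixels, round what is visible of it).
The state is a dict: "time": time; "joints": joint angles; "dq": joint speeds; "tau": joint torques, N m; "eef_pos": TCP position; "orientation": TCP orientation; "ft_force": force on the tool from outside, world axes, zero at the start; "moment": the same for the moment, N m; "opening": opening from 0.0 (shut) to 1.0 (fully open); "grip_force": force on a finger pad.
Only numpy, scipy, OpenCV 4.12 (cv2) and the standard library are available. Lean on these libraries where they do the work, as an engineer would, in place of code of your own. Each camera call takes 0.05 s, during which the arm holds its last target. There are 200 camera calls.

## Task

Seal the grey tool case before blasting starts: first press the lid down fully home by its middle pad, with all four clips still up, then snap the four black clips down over the rim one at a time in opposite-corner order (any corner first, then the one diagonally opposite it, then the other two). Press firmly but with feeling, never with more than about 25 N on the case, or the old plastic cracks. Leave everything else on the table where it is and let go at the end.

Things in the scene. Friction and masses are not known exactly. Their poses are not given: they have to be found in the camera images.
- tray: Shallow steel tray, 190 x 260 x 18 mm (local x, y, z), fixed to the table. Origin: centre of its underside; z up, local x points away from the robot at yaw 0; yaw varies. The case stands in its middle, turned with it, on packing of unknown thickness: the case's underside is 6 to 44 mm above the tray's underside (different each time, not measured). All local positions here are in this frame.
- lid (a joint): How far the case's lid stands proud of home (m): 0 is home, 0.005 to 0.009 at the start. The case is grey plastic, 150 x 200 x 95 mm (local x, y, z). The lid slides straight down; a tight seal holds it where it is left. Pressing takes 7 to 10 N, then it meets a hard stop. Press its flat raised pad, 50 x 70 mm, at local (0, 0): its top is 105 mm above the case's underside when home.
- clip1 (a joint): Black clip 1 (front-left: local -x,+y corner of the lid; clip 3 is opposite), angle in rad: 0 shut (level, hard stop), larger is open, 0.45 to 0.8 at first; stays where left. Hinge at local (-48, +70) mm, axis along local x, level with the pad's top; arm 30 mm wide, reaching 44 mm outward. Press down 35 mm out: free to 0.27 rad, then up to 11 N till it snaps at 0.14 rad. Shut, its top is 2.5 mm above the pad's.
- clip2 (a joint): Black clip 2 (front-right: local -x,-y corner of the lid; clip 4 is opposite), angle in rad: 0 shut (level, hard stop), larger is open, 0.45 to 0.8 at first; stays where left. Hinge at local (-48, -70) mm, axis along local x, level with the pad's top; arm 30 mm wide, reaching 44 mm outward. Press down 35 mm out: free to 0.27 rad, then up to 11 N till it snaps at 0.14 rad. Shut, its top is 2.5 mm above the pad's.
- clip3 (a joint): Black clip 3 (back-right: local +x,-y corner of the lid; clip 1 is opposite), angle in rad: 0 shut (level, hard stop), larger is open, 0.45 to 0.8 at first; stays where left. Hinge at local (+48, -70) mm, axis along local x, level with the pad's top; arm 30 mm wide, reaching 44 mm outward. Press down 35 mm out: free to 0.27 rad, then up to 11 N till it snaps at 0.14 rad. Shut, its top is 2.5 mm above the pad's.
- clip4 (a joint): Black clip 4 (back-left: local +x,+y corner of the lid; clip 2 is opposite), angle in rad: 0 shut (level, hard stop), larger is open, 0.45 to 0.8 at first; stays where left. Hinge at local (+48, +70) mm, axis along local x, level with the pad's top; arm 30 mm wide, reaching 44 mm outward. Press down 35 mm out: free to 0.27 rad, then up to 11 N till it snaps at 0.14 rad. Shut, its top is 2.5 mm above the pad's.
- column1: Bystander, to be left alone: marble column in blue tape, 75 mm square, 158 mm tall, at the back right. Origin: its underside.
- column2: Bystander, to be left alone: marble column in blue tape, 75 mm square, 158 mm tall, at the back left. Origin: its underside.
- column3: Bystander, to be left alone: bare marble column, 75 mm square, 158 mm tall, to the right. Origin: its underside.
- chisel: Bystander, to be left alone: steel chisel 165 mm long, 12 mm thick, lying on the left of the case. Origin: its underside.
- rub_block: Bystander, to be left alone: black rubbing block 100 x 45 x 28 mm, lying on the robot's side of the case. Origin: its underside.
- disc: Bystander, to be left alone: black sanding disc, 90 mm across, 10 mm high, lying on the right of the case. Origin: its underside.
- compound_jar: Bystander, to be left alone: lidded jar 68 mm across, 75 mm tall, to the left. Origin: its underside.
- mallet: Bystander, to be left alone: hammer lying to the right. Origin: its underside.

How it is judged (in metres and radians):
On the way, in this order (a step that is already met when the one before it is completed fails the run):
1. the lid is fully home (within 2 mm) while all four clips are still up (value of joint lid below 0.002 m and value of joint each of clip1, clip2, clip3, clip4 above 0.3 rad), for 0.2 s.
2. one clip is snapped shut, the other three are not (((value of joint clip1 below 0.07 rad and value of joint each of clip2, clip3, clip4 above 0.12 rad) or (value of joint clip2 below 0.07 rad and value of joint each of clip1, clip3, clip4 above 0.12 rad) or (value of joint clip3 below 0.07 rad and value of joint each of clip1, clip2, clip4 above 0.12 rad) or (value of joint clip4 below 0.07 rad and value of joint each of clip1, clip2, clip3 above 0.12 rad))), for 0.2 s.
3. the clip at the opposite corner is shut too, the other two are not (((value of joint each of clip1, clip3 below 0.07 rad and value of joint each of clip2, clip4 above 0.12 rad) or (value of joint each of clip2, clip4 below 0.07 rad and value of joint each of clip1, clip3 above 0.12 rad))), for 0.2 s.
4. a third clip is shut, the last is not (((value of joint clip1 above 0.12 rad and value of joint each of clip2, clip3, clip4 below 0.07 rad) or (value of joint clip2 above 0.12 rad and value of joint each of clip1, clip3, clip4 below 0.07 rad) or (value of joint clip3 above 0.12 rad and value of joint each of clip1, clip2, clip4 below 0.07 rad) or (value of joint clip4 above 0.12 rad and value of joint each of clip1, clip2, clip3 below 0.07 rad))), for 0.2 s.
5. all four clips are shut (value of joint each of clip1, clip2, clip3, clip4 below 0.07 rad), for 0.2 s.
At the end, for the whole second after the job is handed in: The lid is home within 2 mm, all four clips are snapped shut (each within 0.07 rad of level) and every bystander is within 20 mm of where it started (all of step 5 and value of joint lid below 0.002 m and distance of each of column1, column2, column3, chisel, rub_block, disc, compound_jar, mallet from where it was at the start of the episode below 0.02 m); the robot touches nothing.
It fails at once if the case, lid or a clip is pressed with more than 25 N (contact force between any of the fingers, the arm and tray above 25 N).
It fails at once if two clips on the same side of the case are shut before an opposite-corner pair ((value of joint each of clip1, clip2 below 0.07 rad and value of joint each of clip3, clip4 above 0.12 rad) or (value of joint each of clip2, clip3 below 0.07 rad and value of joint each of clip1, clip4 above 0.12 rad) or (value of joint each of clip3, clip4 below 0.07 rad and value of joint each of clip1, clip2 above 0.12 rad) or (value of joint each of clip4, clip1 below 0.07 rad and value of joint each of clip2, clip3 above 0.12 rad)).
It fails at once if a bystander is moved more than 20 mm (distance of any of column1, column2, column3, chisel, rub_block, disc, compound_jar, mallet from where it was at the start of the episode above 0.02 m).
It also fails if it takes over 72 s, if anything falls off the work surface, if the arm or the gripper's body presses on something with over 40 N, if the wrist force passes 120 N, or if a joint passes its speed limit or range.

## Working session

There is one attempt and no reset: what is moved stays moved. The work goes in short steps, Python scripts to look and compute and a tool call to move; the robot and the scene stay as the last step left them, time stands still between calls to the robot, and variables do not carry over. Pictures are saved under pics/ and viewed, at most 10 in all, crops included, and the job is handed in when it is done.

Besides the shell and the picture viewer there is one more tool, called after "Call:" by a JSON object that holds its "op" and its "data". send_rows: Moves the arm, as the interface text tells. Scaled input: -1 to 1 covers 0.2 m each way for a shift and 2 pi rad each way for a turn. Its arguments: {"type":"object","properties":{"xyz":{"type":"array"},"turn":{"type":"array"},"fingers":{"type":"number"}},"required":["xyz","turn"]}

```bash
mkdir -p pics; cat > h.py <<'E'
import numpy as np, cv2
from station import sensors, eyes, workorder, spotter
def model(n):
    m=eyes.camera_model(n); return np.array(m["intrinsics"]),m["k1"],np.array(m["cam_to_world"])
def proj(n,P):
    K,k1,T=model(n); P=np.atleast_2d(P); c=(P-T[:3,3])@T[:3,:3]
    s=np.c_[c[:,0]/-c[:,2],-c[:,1]/-c[:,2]]; s=s*(1+k1*(s**2).sum(1))[:,None]
    return s@K[:2,:2].T+K[:2,2]
def ray(n,uv):
    K,k1,T=model(n); d=(np.atleast_2d(uv)-K[:2,2])@np.linalg.inv(K[:2,:2]).T; s=d.copy()
    for _ in range(20): s=d/(1+k1*(s**2).sum(1))[:,None]
    return T[:3,3],np.c_[s[:,0],-s[:,1],-np.ones(len(s))]@T[:3,:3].T
def onplane(n,uv,z):
    o,r=ray(n,uv); return o+r*((z-o[2])/r[:,2])[:,None]
E
python3 - <<'E'
from h import *
for n in("side","top"):
    im=eyes.snapshot(n); cv2.imwrite(f"pics/{n}0.png",cv2.resize(im[...,::-1],(800,600)))
    np.save(n+".npy",im)
    K,k,T=model(n);print(n,K[0,0],k,T[:3,3].round(),-T[:3,2].round(2))
    for t in("tray","lid","clip1","clip2","clip3","clip4","column1","column2","column3"):
        for r in spotter.outline_of(n,t)[:4]: print(t,round(r["score"],2),np.round(r["rect"]),r["mask"].sum())
s=sensors.get_state();print(s["time"],s["eef_pos"],s["orientation"],s["ft_force"])
E
```

```text
side 427.45262321891965 -0.04977027388015371 [ 420. 1044.  993.] [ 0.1  -0.75 -0.65]
lid 0.58 [230. 146.  52.  47.] 2080
lid 0.46 [246. 132.  61.  16.] 360
clip1 0.47 [268. 181.  12.   6.] 89
clip1 0.44 [260. 142.  12.  13.] 107
clip2 0.47 [268. 181.  12.   6.] 89
clip2 0.44 [260. 142.  12.  13.] 107
clip3 0.47 [268. 181.  12.   6.] 89
clip3 0.44 [260. 142.  12.  13.] 107
clip4 0.47 [268. 181.  12.   6.] 89
clip4 0.44 [260. 142.  12.  13.] 107
column1 0.97 [177. 242.  41.  63.] 1588
column1 0.8 [225. 105.  19.  42.] 632
column1 0.64 [305.  97.  26.  44.] 610
column1 0.38 [229. 146.  53.  47.] 2039
column2 0.97 [177. 242.  41.  63.] 1588
column2 0.8 [225. 105.  19.  42.] 632
column2 0.64 [305.  97.  26.  44.] 610
column2 0.38 [229. 146.  53.  47.] 2039
column3 0.97 [177. 242.  41.  63.] 1588
column3 0.8 [225. 105.  19.  42.] 632
column3 0.64 [305.  97.  26.  44.] 610
column3 0.38 [229. 146.  53.  47.] 2039
top 440.2225952120546 -0.002727972238307861 [ 264.  -26. 1621.] [ 0.19  0.01 -0.98]
tray 0.65 [215. 157.  84.  70.] 3742
lid 0.81 [220. 158.  74.  56.] 2825
clip1 0.7 [218. 170.  16
[... 571 characters left out ...]
 0.88 [339. 142.  33.  29.] 752
column1 0.87 [135. 145.  33.  33.] 691
column1 0.63 [385. 230.  36.  28.] 765
column1 0.39 [210. 193.  10.  43.] 115
column2 0.88 [339. 142.  33.  29.] 752
column2 0.87 [135. 145.  33.  33.] 691
column2 0.63 [385. 230.  36.  28.] 765
column2 0.39 [210. 193.  10.  43.] 115
column3 0.88 [339. 142.  33.  29.] 752
column3 0.87 [135. 145.  33.  33.] 691
column3 0.63 [385. 230.  36.  28.] 765
column3 0.39 [210. 193.  10.  43.] 115
1.0 [ 153.10768334 -631.74119997  175.47253138] [[ 9.71860026e-01  2.35559101e-01 -1.43824299e-05]
 [ 2.35559100e-01 -9.71860025e-01 -4.93206318e-05]
 [-2.55956324e-05  4.45448382e-05 -9.99999999e-01]] [-0.34098731  0.29404813  0.81770126]
```

View pics/top0.png

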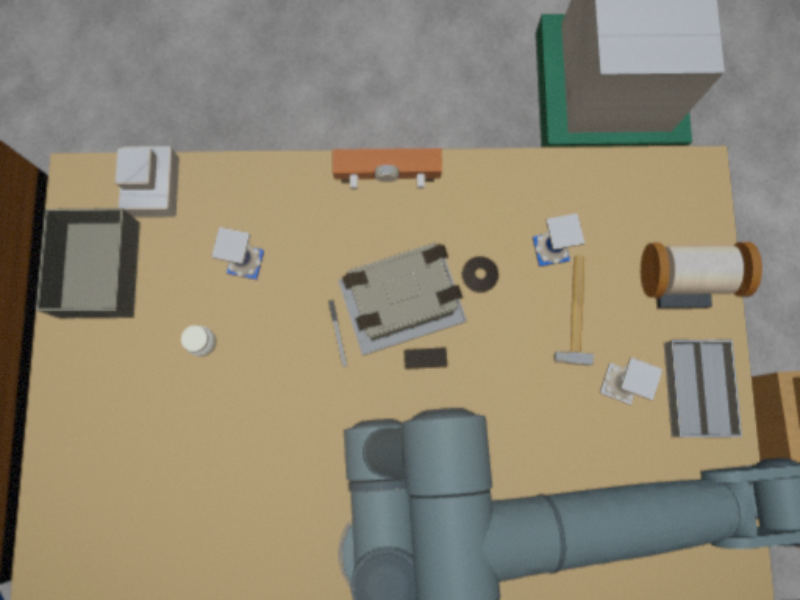

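View pics/side0.png

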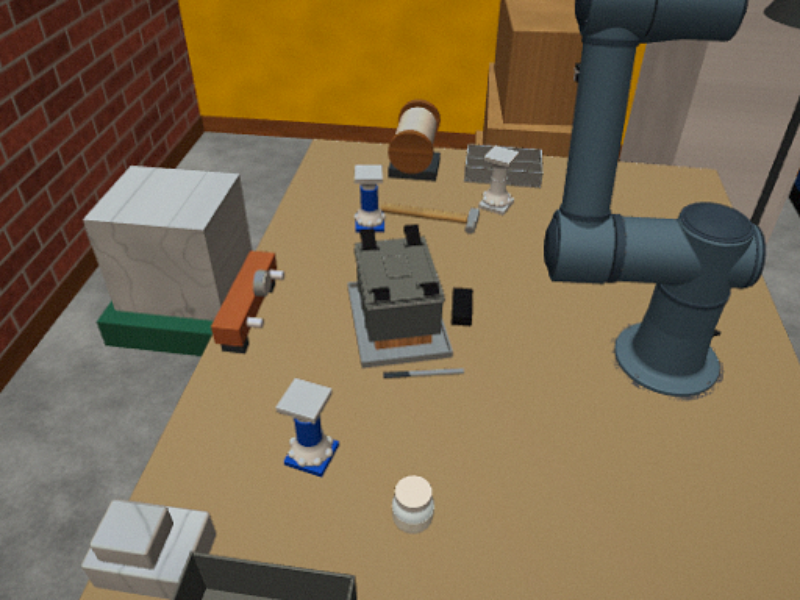

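The top view shows the case at about (403,297) of the 800x600 picture, yawed by about 18°. In the side view it is at (398,295), on brown packing, with all four clips up. Next I'll crop both for the corners.

```bash
python3 - <<'E'
import numpy as np,cv2
t=np.load("top.npy")[150:232,205:305];s=np.load("side.npy")[135:240,215:295]
cv2.imwrite("pics/ct.png",cv2.resize(t[...,::-1],None,fx=7,fy=7,interpolation=cv2.INTER_CUBIC))
cv2.imwrite("pics/cs.png",cv2.resize(s[...,::-1],None,fx=5.6,fy=5.6,interpolation=cv2.INTER_CUBIC))
E
```

```text
(no output)
```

View pics/ct.png

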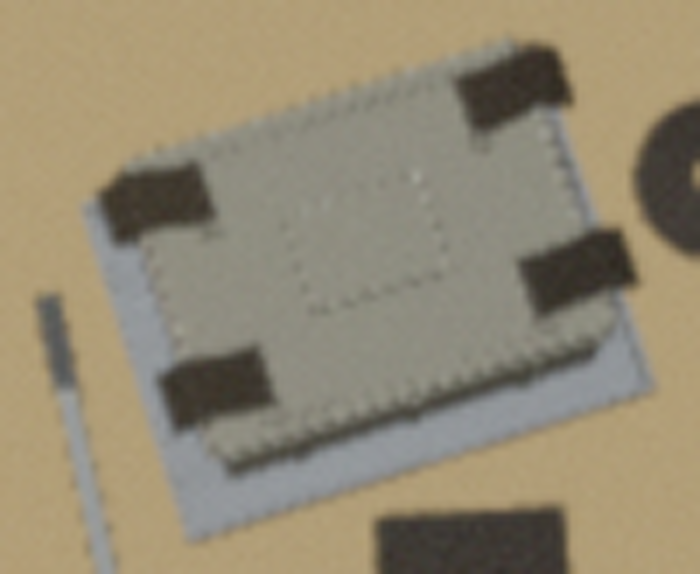

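View pics/cs.png

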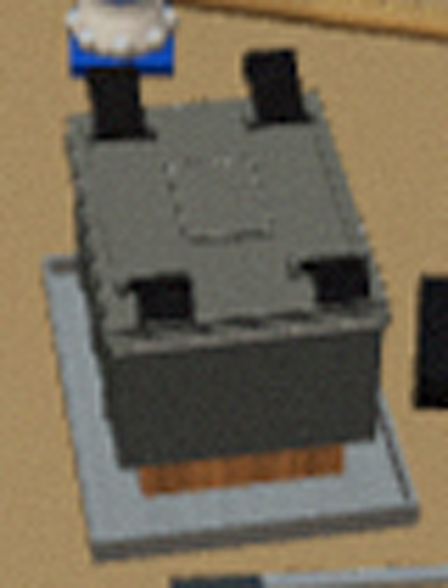

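```bash
python3 - <<'E'
from h import *
from scipy.optimize import least_squares
L=7
def P(h): 
    z=h+105+L; c=h
    top=[(-95,130,18,190,540),(-95,-130,18,652,388),(95,130,18,85,203),
     (25,35,z,285,205),(25,-35,z,418,172),(-25,-35,z,448,272),(-25,35,z,312,312),
     (-33,70,z,258,347),(-63,70,z,272,400),(63,70,z,196,162),(33,70,z,213,218),
     (63,-70,z,457,85),(33,-70,z,480,132),(-33,-70,z,520,262),(-63,-70,z,543,318)]
    side=[(95,130,18,95,545),(-95,130,18,415,508),(95,-130,18,45,258),
     (25,35,z,188,240),(25,-35,z,165,160),(-25,-35,z,258,160),(-25,35,z,270,235),
     (75,100,c,120,465),(-75,100,c,378,440)]
    return np.array(top,float),np.array(side,float)
def f(p,full=False):
    x,y,a,h=p; R=np.array([[np.cos(a),-np.sin(a),0],[np.sin(a),np.cos(a),0],[0,0,1]]); o=[]
    for n,A,s,u0 in zip(("top","side"),P(h),(7,5.6),((205,150),(215,135))):
        uv=(A[:,3:]+.5)/s-.5+u0
        o.append(proj(n,A[:,:3]@R.T+[x,y,0])-uv)
    return o if full else np.vstack(o).ravel()
r=least_squares(f,[650,0,.3,25],x_scale=[1,1,.01,1],loss="soft_l1")
x,y,a,h=r.x;print(r.x,np.degrees(a),np.sqrt(np.mean(r.fun**2)))
for o in f(r.x,True): print(o.round(1).tolist())
for n,l in dict(pad=(0,0),c1=(-48,105),c2=(-48,-105),c3=(48,-105),c4=(48,105)).items():
    print(n,x+l[0]*np.cos(a)-l[1]*np.sin(a),y+l[0]*np.sin(a)+l[1]*np.cos(a))
for n,t in(("top","column1"),):
    for q in spotter.outline_of(n,t)[:3]:
        l,tp,w,hh=q["rect"];print(onplane("top",[l+w/2,tp+hh/2],100))
E
```

```text
[ 5.75568394e+02 -3.23295307e+01  3.05262804e-01  4.04630482e+01] 17.490270317597442 0.6898923312752626
[[-0.7, 0.0], [0.6, 0.1], [-0.9, -0.0], [-0.4, 1.6], [0.1, 0.1], [0.4, -0.5], [0.2, 0.0], [-1.2, 0.4], [-0.5, 1.1], [-0.8, 0.6], [-0.6, 0.7], [0.7, -0.7], [0.2, 0.6], [0.6, -0.0], [0.1, 0.2]]
[[-1.0, -1.0], [0.5, -1.2], [-0.7, -0.9], [-0.6, -0.5], [0.3, 0.6], [-1.2, -0.9], [0.4, -1.1], [-0.6, 1.0], [-0.6, 0.3]]
pad 575.5683944949791 -32.32953071965995
c1 498.2304272583291 53.390005114960935
c2 561.3446336020273 -146.9012751685429
c3 652.9063617316291 -118.04906655428084
c4 589.7921553879308 82.24221372922298
[[ 685.7198316  -386.67998688  100.        ]]
[[674.60806661 342.91784034 100.        ]]
[[ 374.01063417 -531.98965088  100.        ]]
```

Call:
{"op": "send_rows", "data": {"xyz": [[0, 0, -0.2], [0, 0, -0.1]], "turn": [[0, 0, -0.0107], [0, 0, 0]], "fingers": 0}}

```text
time: 1.22
eef_pos: [153.2, -631.9, 237.4]
orientation: [[0.953, 0.302, 0.0], [0.302, -0.953, -0.001], [-0.0, 0.001, -1.0]]
ft_force: [0.4, -0.2, 1.1]
opening: 0.894
grip_force: 0.0
```

Call:
{"op": "send_rows", "data": {"xyz": [[0.1458, -0.1112, 0], [0.1458, -0.1112, 0], [0.1458, -0.1112, 0], [0.1458, -0.1112, 0], [0.1458, -0.1112, 0]], "turn": [[0, 0, 0], [0, 0, 0], [0, 0, 0], [0, 0, 0], [0, 0, 0]]}}

```text
time: 1.63
eef_pos: [259.4, -480.4, 235.5]
orientation: [[0.954, 0.3, 0.0], [0.3, -0.954, -0.0], [0.0, 0.0, -1.0]]
ft_force: [0.6, -0.5, 0.5]
opening: 0.539
grip_force: 0.0
```

Call:
{"op": "send_rows", "data": {"xyz": [[0.1458, -0.1112, 0], [0.1458, -0.1112, 0], [0.1458, -0.1112, 0], [0.1458, -0.1112, 0], [0.1458, -0.1112, 0]], "turn": [[0, 0, 0], [0, 0, 0], [0, 0, 0], [0, 0, 0], [0, 0, 0]]}}

```text
time: 2.05
eef_pos: [365.2, -330.4, 235.7]
orientation: [[0.954, 0.3, 0.0], [0.3, -0.954, -0.001], [0.0, 0.001, -1.0]]
ft_force: [0.5, 0.0, 0.2]
opening: 0.183
grip_force: 0.0
```

Call:
{"op": "send_rows", "data": {"xyz": [[0.1458, -0.1112, 0], [0.1458, -0.1112, 0], [0.1458, -0.1112, 0], [0.1458, -0.1112, 0], [0.1458, -0.1112, 0]], "turn": [[0, 0, 0], [0, 0, 0], [0, 0, 0], [0, 0, 0], [0, 0, 0]]}}

```text
time: 2.47
eef_pos: [470.9, -180.5, 235.8]
orientation: [[0.954, 0.3, 0.001], [0.3, -0.954, -0.0], [0.0, 0.001, -1.0]]
ft_force: [-0.6, -0.1, -0.3]
opening: 0.005
grip_force: 0.0
```

Call:
{"op": "send_rows", "data": {"xyz": [[0.1458, -0.1112, 0], [0.1458, -0.1112, 0], [0.1458, -0.1112, 0], [0.1458, -0.1112, 0], [0.1458, -0.1112, 0]], "turn": [[0, 0, 0], [0, 0, 0], [0, 0, 0], [0, 0, 0], [0, 0, 0]]}}

```text
time: 2.88
eef_pos: [576.7, -30.5, 235.7]
orientation: [[0.954, 0.301, 0.0], [0.301, -0.954, -0.0], [0.0, 0.0, -1.0]]
ft_force: [0.2, -1.4, 0.5]
opening: 0.005
grip_force: 0.0
```

Call:
{"op": "send_rows", "data": {"xyz": [[0, 0, 0.1], [0, 0, 0.1], [0, 0, 0.05], [0, 0, 0], [0, 0, 0]], "turn": [[0, 0, 0], [0, 0, 0], [0, 0, 0], [0, 0, 0], [0, 0, 0]]}}

```text
time: 3.3
eef_pos: [575.5, -32.6, 185.4]
orientation: [[0.954, 0.3, -0.001], [0.3, -0.954, 0.0], [-0.001, -0.0, -1.0]]
ft_force: [1.2, -0.2, 0.3]
opening: 0.008
grip_force: 0.0
```

Call:
{"op": "send_rows", "data": {"xyz": [[0, 0, 0.06], [0, 0, 0.055], [0, 0, 0], [0, 0, 0]], "turn": [[0, 0, 0], [0, 0, 0], [0, 0, 0], [0, 0, 0]]}}

```text
time: 3.63
eef_pos: [575.2, -32.4, 161.6]
orientation: [[0.954, 0.3, -0.002], [0.3, -0.954, 0.0], [-0.001, -0.001, -1.0]]
ft_force: [-0.8, -0.4, 0.8]
opening: 0.003
grip_force: 0.0
```

```bash
python3 - <<'E'
from h import *
s=eyes.snapshot("side")[105:210,205:305];t=eyes.snapshot("top")[150:232,205:305]
b=np.zeros((187,100,3),np.uint8);b[:105]=s;b[105:]=t
cv2.imwrite("pics/b.png",cv2.resize(np.hstack([s[:82+23],cv2.copyMakeBorder(t,0,23,0,0,0)])[...,::-1],None,fx=4,fy=4,interpolation=cv2.INTER_CUBIC))
print(sensors.get_state()["eef_pos"],sensors.get_state()["ft_force"])
E
```

```text
[575.9933763  -32.49602122 162.76448891] [-0.52151672 -0.20334399  0.18701259]
```

View pics/b.png

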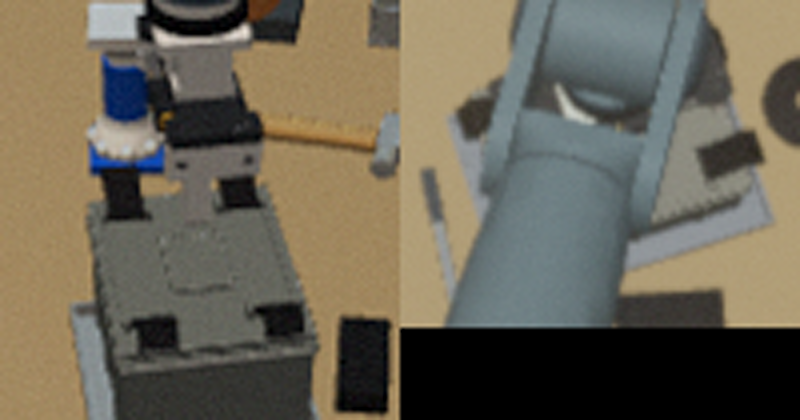

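The tip shows at (198,222) in the side crop and the pad centre at (200,258), with all clips up. I'll check those against the projections.

```bash
python3 - <<'E'
from h import *
x,y=575.6,-32.4
print(proj("side",[[x,y,162],[x,y,152],[x,y,140],[x,y,125],[x,y,115]]))
a=.3053
for z in (152,140,125,112): # pad corners side pixels
    R=np.array([[np.cos(a),-np.sin(a)],[np.sin(a),np.cos(a)]])
    c=np.array([(25,35),(25,-35),(-25,-35),(-25,35)])@R.T+[x,y]
    print(z,proj("side",np.c_[c,[z]*4]).round(1).tolist())
E
```

```text
[[253.6378349  167.10897883]
 [253.63330501 169.58603683]
 [253.62793913 172.52783344]
 [253.62133704 176.15877598]
 [253.61699934 178.55127776]]
152 [[247.6, 177.1], [244.4, 163.8], [259.4, 162.4], [263.2, 175.5]]
140 [[247.6, 180.1], [244.4, 166.8], [259.4, 165.3], [263.2, 178.5]]
125 [[247.6, 183.7], [244.5, 170.4], [259.4, 168.9], [263.1, 182.1]]
112 [[247.7, 186.8], [244.5, 173.5], [259.3, 172.0], [263.0, 185.3]]
```

```bash
python3 - <<'E'
from h import *
s=eyes.snapshot("side")[135:195,220:285]
cv2.imwrite("pics/c.png",cv2.resize(cv2.convertScaleAbs(s[...,::-1],alpha=1.5),None,fx=10,fy=10,interpolation=cv2.INTER_CUBIC)[:600])
E
```

```text
(no output)
```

View pics/c.png

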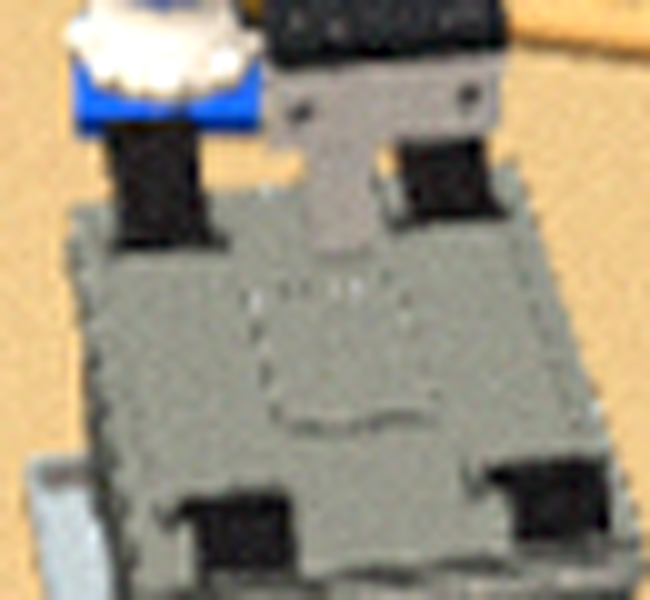

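The visible light finger ends at (338,255) in this crop, higher than projected. I'll difference this picture against the first one to find the real tip.

```bash
python3 - <<'E'
from h import *
s=eyes.snapshot("side").astype(int);o=np.load("side.npy").astype(int)
d=np.abs(s-o).sum(2)
for r in range(152,178): print(r,d[r,245:266].tolist())
E
```

```text
152 [7, 9, 3, 6, 2, 85, 60, 70, 71, 62, 56, 50, 17, 2, 8, 9, 3, 11, 5, 3, 15]
153 [11, 10, 4, 11, 7, 40, 15, 14, 15, 12, 11, 14, 1, 9, 5, 2, 14, 11, 9, 15, 4]
154 [7, 7, 14, 12, 10, 15, 8, 17, 13, 7, 13, 28, 4, 4, 2, 15, 5, 18, 15, 11, 7]
155 [4, 4, 6, 16, 10, 11, 11, 11, 15, 23, 11, 11, 17, 16, 9, 7, 6, 0, 5, 9, 10]
156 [4, 5, 9, 6, 5, 27, 6, 15, 14, 11, 26, 22, 34, 16, 1, 16, 19, 4, 6, 22, 16]
157 [2, 15, 8, 14, 7, 7, 9, 13, 9, 16, 21, 10, 10, 13, 4, 5, 7, 3, 12, 8, 3]
158 [12, 4, 15, 5, 5, 7, 8, 9, 19, 18, 36, 22, 7, 9, 5, 10, 5, 8, 1, 4, 6]
159 [9, 7, 11, 4, 7, 4, 4, 31, 8, 11, 7, 15, 5, 6, 8, 7, 13, 5, 4, 22, 13]
160 [18, 9, 21, 10, 4, 4, 8, 42, 39, 51, 44, 44, 7, 11, 9, 6, 8, 5, 4, 7, 4]
161 [7, 8, 5, 8, 7, 4, 26, 20, 30, 9, 20, 26, 5, 2, 3, 3, 7, 10, 5, 6, 8]
162 [17, 13, 11, 7, 5, 7, 5, 2, 8, 6, 9, 13, 5, 19, 5, 8, 6, 7, 22, 20, 2]
163 [4, 3, 11, 9, 5, 9, 7, 5, 1, 8, 3, 4, 7, 15, 4, 8, 2, 5, 13, 5, 7]
164 [5, 7, 10, 3, 7, 9, 1, 8, 10, 11, 10, 13, 8, 4, 18, 11, 6, 22, 5, 3, 6]
165 [2, 3, 6, 7, 4, 5, 17, 10, 1, 5, 5, 6, 6, 7, 6, 6, 5, 7, 13, 9, 7]
166 [12, 8, 7, 13, 9, 10, 2, 8
[... 183 characters left out ...]
16, 6, 2, 9, 8, 12]
169 [3, 10, 3, 24, 15, 4, 12, 2, 7, 18, 10, 5, 9, 14, 11, 11, 23, 8, 10, 6, 19]
170 [10, 6, 11, 5, 8, 16, 9, 11, 19, 5, 7, 7, 14, 12, 10, 27, 3, 6, 21, 2, 8]
171 [10, 9, 8, 1, 18, 5, 11, 11, 4, 20, 5, 7, 9, 21, 11, 5, 23, 3, 8, 9, 7]
172 [2, 6, 7, 7, 5, 8, 6, 5, 7, 13, 11, 18, 1, 3, 26, 3, 13, 6, 5, 7, 11]
173 [5, 2, 7, 6, 11, 8, 6, 5, 5, 14, 19, 15, 10, 10, 5, 8, 6, 12, 16, 4, 4]
174 [3, 8, 9, 8, 9, 8, 10, 12, 7, 2, 14, 7, 12, 2, 10, 20, 10, 7, 6, 11, 11]
175 [5, 5, 9, 3, 4, 11, 7, 18, 3, 9, 3, 8, 15, 8, 2, 11, 8, 4, 8, 13, 5]
176 [6, 2, 8, 4, 21, 8, 5, 6, 10, 5, 4, 5, 6, 3, 5, 7, 6, 13, 25, 9, 6]
177 [8, 3, 13, 4, 9, 12, 9, 14, 5, 8, 13, 4, 5, 10, 7, 9, 10, 15, 4, 8, 6]
```

```bash
python3 - <<'E'
from h import *
print(proj("side",[[0,0,0],[0,0,20],[0,75,0],[80,0,0],[-80,0,0]])/.64)
print(proj("top",[[0,0,0],[0,75,0],[576,-32,260],[576,-32,162]])/.64)
x,y=575.6,-32.4
print(proj("side",[[x,y+12,162],[x,y+12,187],[x,y-25,162],[x,y,259],[x,y+37,259]]))
K,k,T=model("side");print(K,k,T)
im=eyes.snapshot("side");cv2.imwrite("pics/d.png",cv2.resize(im[60:260,200:480,::-1],(800,571)))
E
```

```text
[[665.44272219 356.6171822 ]
 [667.99230939 349.85980461]
 [671.21458339 382.97858137]
 [626.88848778 352.8049371 ]
 [704.15985163 360.43480953]]
[[389.34471382 552.99276246]
 [355.93631312 553.2011673 ]
 [401.37164645 276.57446574]
 [401.27050905 286.67537598]]
[[253.09379238 169.38189253]
 [253.09882558 163.07028996]
 [254.74847593 162.46927732]
 [253.68471353 141.81024644]
 [251.90056996 148.70995708]]
[[427.45262322   0.         256.78609289]
 [  0.         427.45262322 192.9453626 ]
 [  0.           0.           1.        ]] -0.04977027388015371 [[-9.90351016e-01  9.52219947e-02 -1.00685835e-01  4.20192647e+02]
 [-1.38441089e-01 -6.47086717e-01  7.49741853e-01  1.04407813e+03]
 [ 6.23944808e-03  7.56446662e-01  6.54025624e-01  9.93216426e+02]
 [ 0.00000000e+00  0.00000000e+00  0.00000000e+00  1.00000000e+00]]
```

View pics/d.png

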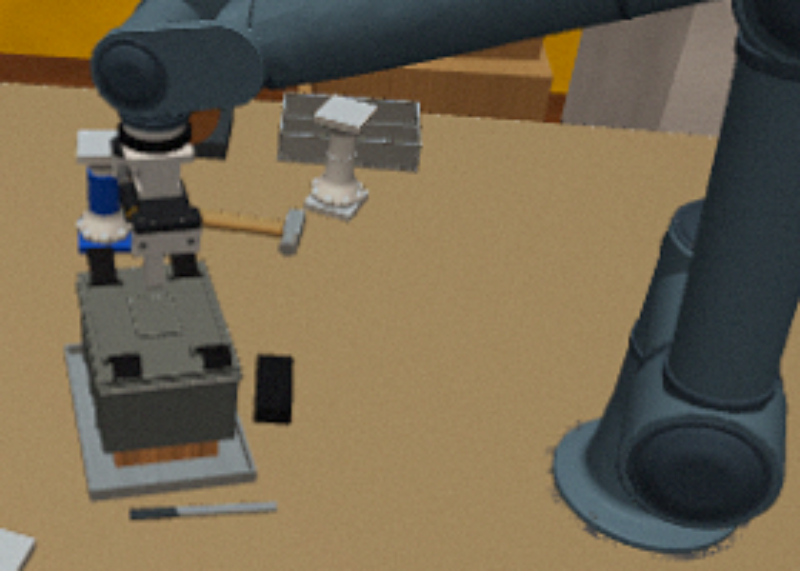

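The side view's robot base matches its projection, but the fingertip sits about 30 mm higher than reported. I'll let contact decide, in 5 mm steps, since the lid's travel is at least 5 mm.

Call:
{"op": "send_rows", "data": {"xyz": [[0, 0, 0.005], [0, 0, 0.005], [0, 0, 0.005], [0, 0, 0.005], [0, 0, 0.005]], "turn": [[0, 0, 0], [0, 0, 0], [0, 0, 0], [0, 0, 0], [0, 0, 0]]}}

```text
time: 4.3
eef_pos: [575.8, -32.3, 157.3]
orientation: [[0.954, 0.3, -0.0], [0.3, -0.954, 0.0], [-0.0, -0.0, -1.0]]
ft_force: [-0.3, 1.0, 0.4]
opening: 0.005
grip_force: 0.0
```

Call:
{"op": "send_rows", "data": {"xyz": [[0, 0, 0.005], [0, 0, 0.005], [0, 0, 0.005], [0, 0, 0.005], [0, 0, 0.005]], "turn": [[0, 0, 0], [0, 0, 0], [0, 0, 0], [0, 0, 0], [0, 0, 0]]}}

```text
time: 4.72
eef_pos: [575.8, -32.3, 152.3]
orientation: [[0.954, 0.3, -0.0], [0.3, -0.954, 0.0], [-0.0, -0.0, -1.0]]
ft_force: [0.0, -0.8, -0.5]
opening: 0.002
grip_force: 0.0
```

Call:
{"op": "send_rows", "data": {"xyz": [[0, 0, 0.005], [0, 0, 0.005], [0, 0, 0.005], [0, 0, 0.005]], "turn": [[0, 0, 0], [0, 0, 0], [0, 0, 0], [0, 0, 0]]}}

```text
time: 5.05
eef_pos: [575.8, -32.3, 148.3]
orientation: [[0.954, 0.3, -0.0], [0.3, -0.954, 0.0], [-0.0, -0.0, -1.0]]
ft_force: [0.8, 0.8, 0.0]
opening: 0.003
grip_force: 0.0
```

Call:
{"op": "send_rows", "data": {"xyz": [[0, 0, 0.005], [0, 0, 0.005], [0, 0, 0.005], [0, 0, 0.005]], "turn": [[0, 0, 0], [0, 0, 0], [0, 0, 0], [0, 0, 0]]}}

```text
time: 5.38
eef_pos: [575.8, -32.3, 144.3]
orientation: [[0.954, 0.3, -0.0], [0.3, -0.954, -0.0], [-0.0, -0.0, -1.0]]
ft_force: [-0.2, -0.5, 0.1]
opening: 0.003
grip_force: 0.0
```

```bash
cat > tip.py <<'E'
from h import *
s=cv2.blur(eyes.snapshot("side").astype(np.float32),(3,3));o=cv2.blur(np.load("side.npy").astype(np.float32),(3,3))
d=np.abs(s-o).sum(2)
for r in range(156,182): print(r,d[r,248:260].astype(int).tolist())
p=sensors.get_state()["eef_pos"];print(p,proj("side",[p,p+[0,12,0],p+[0,12,5]]))
E
python3 tip.py
```

```text
156 [2, 5, 4, 7, 14, 12, 10, 11, 8, 23, 25, 14]
157 [1, 9, 3, 6, 14, 12, 15, 20, 6, 17, 23, 9]
158 [0, 6, 4, 8, 15, 16, 14, 19, 7, 18, 22, 4]
159 [2, 5, 4, 8, 18, 19, 16, 21, 6, 5, 10, 0]
160 [1, 5, 4, 11, 19, 19, 15, 16, 6, 3, 2, 1]
161 [0, 6, 5, 9, 20, 18, 18, 16, 10, 4, 2, 2]
162 [2, 4, 5, 16, 19, 15, 8, 7, 5, 3, 1, 3]
163 [2, 0, 9, 17, 13, 7, 11, 10, 11, 4, 2, 3]
164 [1, 1, 6, 11, 2, 8, 29, 27, 25, 9, 4, 3]
165 [1, 1, 1, 3, 9, 13, 28, 23, 23, 11, 9, 4]
166 [4, 5, 6, 8, 9, 10, 14, 12, 10, 7, 9, 9]
167 [5, 6, 7, 7, 6, 7, 4, 1, 2, 2, 2, 3]
168 [6, 6, 4, 4, 2, 5, 2, 1, 4, 1, 0, 5]
169 [5, 5, 5, 4, 4, 7, 3, 2, 4, 4, 4, 2]
170 [6, 5, 4, 5, 4, 6, 4, 3, 0, 1, 1, 3]
171 [4, 5, 1, 2, 1, 5, 6, 4, 0, 3, 1, 1]
172 [4, 6, 3, 2, 0, 4, 3, 0, 3, 1, 3, 6]
173 [4, 5, 4, 2, 1, 2, 4, 2, 1, 1, 2, 4]
174 [3, 4, 6, 6, 4, 2, 4, 3, 3, 2, 3, 2]
175 [3, 2, 5, 2, 3, 1, 7, 7, 7, 2, 1, 1]
176 [1, 3, 3, 4, 2, 1, 5, 4, 6, 2, 2, 0]
177 [2, 4, 4, 4, 6, 3, 4, 0, 0, 3, 1, 2]
178 [0, 3, 0, 3, 2, 1, 1, 0, 1, 1, 3, 2]
179 [2, 3, 0, 0, 1, 1, 1, 1, 1, 0, 3, 5]
180 [3, 3, 2, 1, 1, 1, 0, 1, 2, 2, 1, 1]
181 [6, 2, 1, 1, 1, 2, 0, 1, 2, 1, 2, 0]
[575.6892833  -32.26697684 144.14148529] [[253.59643628 171.53894743]
 [253.05671592 173.82210023]
 [253.05759881 172.59288278]]
```

Call:
{"op": "send_rows", "data": {"xyz": [[0, 0, 0.01], [0, 0, 0.01], [0, 0, 0.01], [0, 0, 0.01], [0, 0, 0.005]], "turn": [[0, 0, 0], [0, 0, 0], [0, 0, 0], [0, 0, 0], [0, 0, 0]]}}

```text
time: 5.85
eef_pos: [575.6, -32.3, 135.0]
orientation: [[0.954, 0.3, -0.0], [0.3, -0.954, 0.0], [-0.0, -0.0, -1.0]]
ft_force: [1.4, -1.3, -0.6]
opening: 0.002
grip_force: 0.0
```

```bash
python3 tip.py | sed -n '5,25p;27,30p'
```

```text
160 [2, 3, 5, 6, 9, 16, 17, 20, 6, 4, 12, 5]
161 [1, 6, 6, 6, 8, 15, 19, 18, 6, 10, 17, 6]
162 [3, 3, 3, 5, 7, 10, 7, 7, 15, 22, 26, 11]
163 [5, 1, 4, 10, 7, 8, 8, 7, 22, 24, 27, 11]
164 [6, 3, 3, 12, 7, 11, 9, 7, 19, 15, 23, 9]
165 [4, 2, 2, 7, 8, 15, 8, 10, 7, 5, 16, 6]
166 [4, 4, 3, 4, 4, 7, 6, 5, 5, 2, 8, 4]
167 [7, 6, 5, 7, 11, 10, 8, 5, 7, 2, 1, 1]
168 [7, 4, 5, 8, 12, 14, 13, 11, 6, 1, 1, 0]
169 [6, 6, 7, 4, 10, 12, 12, 6, 1, 1, 2, 3]
170 [7, 8, 5, 1, 2, 5, 8, 6, 1, 1, 4, 7]
171 [5, 7, 4, 1, 1, 5, 8, 7, 2, 3, 4, 4]
172 [4, 8, 5, 4, 1, 2, 4, 2, 0, 1, 4, 4]
173 [0, 3, 1, 0, 0, 1, 1, 1, 1, 1, 1, 0]
174 [0, 3, 1, 2, 0, 2, 3, 1, 1, 1, 1, 1]
175 [0, 1, 0, 1, 0, 0, 3, 3, 3, 2, 2, 2]
176 [1, 3, 3, 3, 2, 3, 5, 5, 2, 2, 1, 4]
177 [3, 1, 2, 2, 4, 4, 5, 4, 1, 4, 2, 2]
178 [1, 1, 2, 3, 5, 4, 3, 4, 1, 1, 4, 1]
179 [2, 2, 1, 1, 1, 1, 0, 3, 2, 1, 6, 4]
180 [2, 4, 3, 1, 2, 2, 4, 2, 4, 1, 4, 4]
[575.524924   -32.24334418 134.88332476] [[253.64165151 173.80390375]
 [253.10458831 176.09203927]
 [253.10557526 174.87354395]]
```

Call:
{"op": "send_rows", "data": {"xyz": [[0, 0, 0.005], [0, 0, 0.005], [0, 0, 0.005], [0, 0, 0.005], [0, 0, 0.005]], "turn": [[0, 0, 0], [0, 0, 0], [0, 0, 0], [0, 0, 0], [0, 0, 0]]}}

```text
time: 6.32
eef_pos: [575.9, -32.3, 130.4]
orientation: [[0.954, 0.3, 0.0], [0.3, -0.954, 0.0], [0.0, 0.0, -1.0]]
ft_force: [-0.2, 0.6, 0.4]
opening: 0.005
grip_force: 0.0
```

Call:
{"op": "send_rows", "data": {"xyz": [[0, 0, 0.005], [0, 0, 0.005], [0, 0, 0.005], [0, 0, 0.005]], "turn": [[0, 0, 0], [0, 0, 0], [0, 0, 0], [0, 0, 0]]}}

```text
time: 6.65
eef_pos: [575.8, -32.3, 126.3]
orientation: [[0.954, 0.3, -0.0], [0.3, -0.954, -0.0], [-0.0, -0.0, -1.0]]
ft_force: [0.9, -0.9, -0.4]
opening: 0.003
grip_force: 0.0
```

Call:
{"op": "send_rows", "data": {"xyz": [[0, 0, 0.005], [0, 0, 0.005], [0, 0, 0.005], [0, 0, 0.005]], "turn": [[0, 0, 0], [0, 0, 0], [0, 0, 0], [0, 0, 0]]}}

```text
time: 6.98
eef_pos: [575.9, -32.3, 122.9]
orientation: [[0.954, 0.3, -0.0], [0.3, -0.954, -0.0], [-0.0, 0.0, -1.0]]
ft_force: [-1.8, 0.6, 3.9]
opening: 0.005
grip_force: 2.0
```

Contact at a reported z of about 123.

Call:
{"op": "send_rows", "data": {"xyz": [[0, 0, 0.005]], "turn": [[0, 0, 0]]}}

```text
time: 7.07
eef_pos: [575.9, -32.3, 122.0]
orientation: [[0.954, 0.3, -0.0], [0.3, -0.954, -0.0], [-0.0, 0.0, -1.0]]
ft_force: [-2.8, 1.2, 4.4]
opening: 0.004
grip_force: 2.1
```

Call:
{"op": "send_rows", "data": {"xyz": [[0, 0, 0.005]], "turn": [[0, 0, 0]]}}

```text
time: 7.15
eef_pos: [575.9, -32.3, 120.8]
orientation: [[0.954, 0.3, 0.0], [0.3, -0.954, -0.0], [0.0, 0.0, -1.0]]
ft_force: [-1.7, 0.8, 4.6]
opening: 0.006
grip_force: 2.1
```

```bash
python3 - <<'E'
from h import *
s=eyes.snapshot("side")[95:215,210:310];t=eyes.snapshot("top")[110:232,200:310]
a=cv2.resize(cv2.convertScaleAbs(s,alpha=1.4),(500,600),interpolation=cv2.INTER_CUBIC);b=cv2.resize(t,(300,333),interpolation=cv2.INTER_CUBIC)
cv2.imwrite("pics/e.png",np.hstack([a,cv2.copyMakeBorder(b,0,267,0,0,0)])[...,::-1])
s=sensors.get_state();print(s["ft_force"],s["moment"],s["eef_pos"])
E
```

```text
[-1.55278122  0.1584523   3.05764775] [4.42606934e-02 2.74188337e-01 2.14824156e-04] [575.84635139 -32.30268186 120.49943273]
```

View pics/e.png

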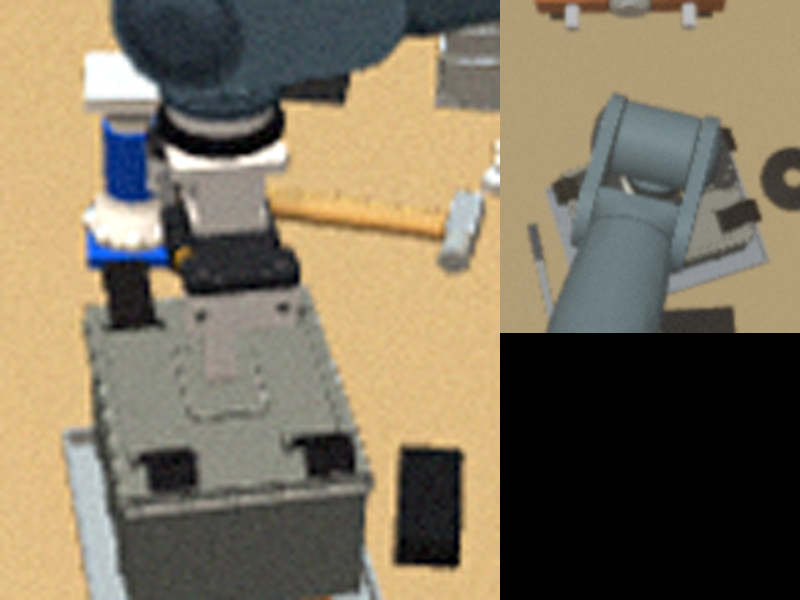

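The tip is on the pad at (220,375), and the moment confirms that the contact is at the fingertips. The far clip 2 is only hidden behind the bracket. I'll keep pressing gently.

Call:
{"op": "send_rows", "data": {"xyz": [[0, 0, 0.005]], "turn": [[0, 0, 0]]}}

```text
time: 7.33
eef_pos: [575.9, -32.3, 119.7]
orientation: [[0.954, 0.3, 0.0], [0.3, -0.954, -0.0], [0.0, 0.0, -1.0]]
ft_force: [-1.8, 0.5, 4.1]
opening: 0.007
grip_force: 2.1
```

Call:
{"op": "send_rows", "data": {"xyz": [[0, 0, 0.005]], "turn": [[0, 0, 0]]}}

```text
time: 7.42
eef_pos: [575.9, -32.3, 118.6]
orientation: [[0.954, 0.3, 0.0], [0.3, -0.954, -0.0], [0.0, 0.0, -1.0]]
ft_force: [-1.5, 0.4, 4.4]
opening: 0.006
grip_force: 2.1
```

Call:
{"op": "send_rows", "data": {"xyz": [[0, 0, 0.005]], "turn": [[0, 0, 0]]}}

```text
time: 7.5
eef_pos: [575.9, -32.3, 118.1]
orientation: [[0.954, 0.3, -0.0], [0.3, -0.954, 0.0], [-0.0, -0.0, -1.0]]
ft_force: [-4.7, 0.8, 11.7]
opening: 0.008
grip_force: 5.9
```

```bash
python3 tip.py | sed -n '10,30p'; python3 - <<'E'
from h import *
s=sensors.get_state();print(s["ft_force"],s["moment"],s["eef_pos"],s["joints"])
E
```

```text
165 [23, 18, 19, 15, 15, 14, 5, 7, 6, 7, 10, 10]
166 [17, 10, 16, 12, 18, 20, 13, 15, 10, 8, 4, 3]
167 [2, 3, 4, 12, 20, 19, 15, 20, 16, 13, 2, 8]
168 [7, 9, 3, 10, 20, 19, 16, 18, 14, 10, 1, 4]
169 [7, 8, 3, 13, 21, 17, 13, 18, 12, 5, 3, 2]
170 [5, 7, 2, 5, 10, 9, 6, 7, 4, 6, 10, 8]
171 [1, 8, 5, 2, 3, 7, 10, 9, 11, 10, 10, 5]
172 [8, 8, 8, 7, 8, 8, 15, 14, 11, 7, 6, 5]
173 [11, 6, 4, 4, 5, 6, 8, 9, 4, 2, 1, 3]
174 [8, 5, 2, 3, 1, 4, 2, 4, 1, 3, 1, 3]
175 [4, 5, 6, 9, 10, 15, 9, 5, 6, 12, 19, 23]
176 [12, 13, 19, 13, 7, 2, 5, 18, 34, 45, 46, 44]
177 [9, 24, 31, 20, 4, 8, 3, 13, 35, 47, 41, 28]
178 [1, 16, 17, 8, 7, 19, 19, 10, 6, 15, 6, 9]
179 [12, 12, 21, 21, 26, 27, 30, 30, 24, 17, 21, 29]
180 [12, 23, 33, 28, 25, 20, 20, 21, 23, 15, 13, 11]
181 [4, 10, 12, 9, 6, 0, 1, 3, 4, 1, 1, 0]
[575.87021562 -32.30721643 118.17501059] [[253.53234397 177.80412401]
 [252.9988345  180.10028511]
 [252.99955473 178.90084978]]
[-2.74330167  0.62936318  7.61456523] [0.12162833 0.70564887 0.03701655] [575.87021562 -32.30721643 118.17501059] [-1.44662508e+01  7.69268750e+00  1.02819260e+02 -4.92374976e-03
  6.94977281e+01  5.80531420e+01]
```

Call:
{"op": "send_rows", "data": {"xyz": [[0, 0, 0], [0, 0, 0]], "turn": [[0, 0, 0], [0, 0, 0]]}}

```text
time: 7.72
eef_pos: [575.9, -32.3, 118.2]
orientation: [[0.954, 0.3, 0.0], [0.3, -0.954, -0.0], [0.0, 0.0, -1.0]]
ft_force: [-3.7, 0.3, 7.1]
opening: 0.006
grip_force: 3.8
```

Call:
{"op": "send_rows", "data": {"xyz": [[0, 0, 0.002]], "turn": [[0, 0, 0]]}}

```text
time: 7.8
eef_pos: [575.9, -32.3, 118.1]
orientation: [[0.954, 0.3, -0.0], [0.3, -0.954, -0.0], [-0.0, 0.0, -1.0]]
ft_force: [-4.6, 0.3, 10.9]
opening: 0.006
grip_force: 5.7
```

Call:
{"op": "send_rows", "data": {"xyz": [[0, 0, 0]], "turn": [[0, 0, 0]]}}

```text
time: 7.88
eef_pos: [575.9, -32.3, 118.2]
orientation: [[0.954, 0.3, -0.0], [0.3, -0.954, -0.0], [-0.0, 0.0, -1.0]]
ft_force: [-4.1, 1.0, 9.1]
opening: 0.003
grip_force: 4.7
```

The lid stops dead at z = 118.2 with the force rising, so it is home. Next I'll lift and go over clip 1.

Call:
{"op": "send_rows", "data": {"xyz": [[0, 0, -0.05], [0, 0, -0.1], [0, 0, -0.1], [0, 0, 0]], "turn": [[0, 0, 0], [0, 0, 0], [0, 0, 0], [0, 0, 0]]}}

```text
time: 8.22
eef_pos: [578.6, -33.0, 171.2]
orientation: [[0.954, 0.3, 0.008], [0.3, -0.954, -0.002], [0.007, 0.004, -1.0]]
ft_force: [1.2, -0.1, 1.1]
opening: 0.007
grip_force: 0.0
```

Call:
{"op": "send_rows", "data": {"xyz": [[-0.06, -0.13, 0], [-0.06, -0.13, 0], [-0.06, -0.13, 0], [-0.06, -0.135, 0], [0, 0, 0]], "turn": [[0, 0, 0], [0, 0, 0], [0, 0, 0], [0, 0, 0], [0, 0, 0]]}}

```text
time: 8.63
eef_pos: [495.4, 56.3, 165.3]
orientation: [[0.953, 0.303, -0.002], [0.303, -0.953, 0.001], [-0.002, -0.002, -1.0]]
ft_force: [0.3, -0.1, 0.1]
opening: 0.002
grip_force: 0.0
```

```bash
python3 - <<'E'
from h import *
s=eyes.snapshot("side")[105:215,215:315]
cv2.imwrite("pics/f.png",cv2.resize(cv2.convertScaleAbs(s[...,::-1],alpha=1.4),None,fx=5.4,fy=5.4,interpolation=cv2.INTER_CUBIC))
s=sensors.get_state();print(s["ft_force"],s["moment"],s["eef_pos"])
E
```

```text
[-0.08672465 -0.36352822 -0.48631234] [-0.0244054  -0.01723961  0.01348727] [497.00761825  54.8374668  165.82097575]
```

View pics/f.png

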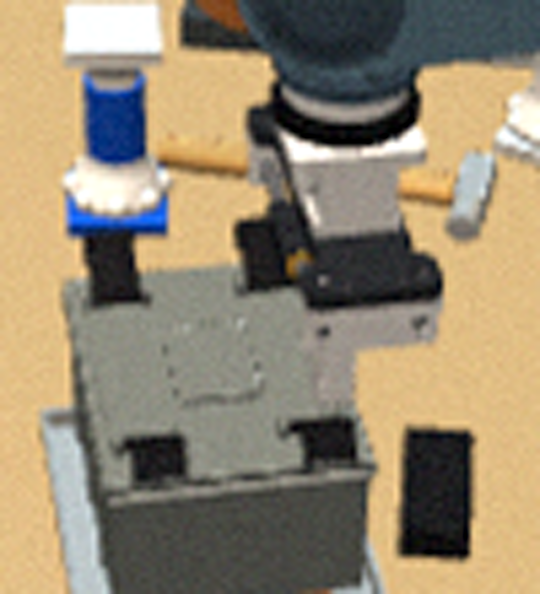

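All four clips are up. The finger ends at about (330,415) in this crop, just at clip 1's top edge. I'll check that against projections.

```bash
python3 - <<'E'
from h import *
a=.3053;R=np.array([[np.cos(a),-np.sin(a)],[np.sin(a),np.cos(a)]])
def pr(l,z): 
    w=R@np.array(l)+[575.6,-32.3]; return ((proj("side",[[*w,z]])[0]-[215,105])*5.4).round().tolist()
for n,l,z in (("tipvis",(-48,117),195),("tiprep",(-48,117),166),("tipvis c",(-48,105),195),("hinge",(-48,70),145),("hinge118",(-48,70),118),("pad",(0,0),145),
 ("rim corner",(-75,100),143),("clip.6",(-48,106),145+25),("clip.8",(-48,101),145+32),("clip.45",(-48,110),145+19)): print(n,pr(l,z))
T=model("top")
E
```

```text
tipvis [329.0, 407.0]
tiprep [328.0, 448.0]
tipvis c [325.0, 394.0]
hinge [310.0, 424.0]
hinge118 [309.0, 459.0]
pad [209.0, 358.0]
rim corner [367.0, 455.0]
clip.6 [324.0, 430.0]
clip.8 [323.0, 415.0]
clip.45 [325.0, 443.0]
```

Projections agree: the tip is over clip 1's outer end. Going down onto clip 1.

Call:
{"op": "send_rows", "data": {"xyz": [[0, 0, 0.03], [0, 0, 0.03], [0, 0, 0.03], [0, 0, 0.03], [0, 0, 0.025]], "turn": [[0, 0, 0], [0, 0, 0], [0, 0, 0], [0, 0, 0], [0, 0, 0]]}}

```text
time: 9.1
eef_pos: [498.2, 55.3, 137.6]
orientation: [[0.954, 0.299, -0.002], [0.299, -0.954, 0.006], [-0.0, -0.006, -1.0]]
ft_force: [-5.0, 11.9, 8.3]
opening: 0.006
grip_force: 11.0
```

Call:
{"op": "send_rows", "data": {"xyz": [[0, 0, 0.01], [0, 0, 0.01]], "turn": [[0, 0, 0], [0, 0, 0]]}}

```text
time: 9.27
eef_pos: [498.6, 52.9, 133.2]
orientation: [[0.954, 0.3, -0.001], [0.3, -0.954, -0.0], [-0.001, 0.0, -1.0]]
ft_force: [0.4, 0.1, 1.1]
opening: 0.003
grip_force: 0.3
```

Call:
{"op": "send_rows", "data": {"xyz": [[0, 0, 0.005], [0, 0, 0.005]], "turn": [[0, 0, 0], [0, 0, 0]]}}

```text
time: 9.43
eef_pos: [498.6, 53.0, 131.8]
orientation: [[0.954, 0.3, -0.0], [0.3, -0.954, -0.0], [-0.0, 0.0, -1.0]]
ft_force: [-0.8, -0.0, 1.1]
opening: 0.004
grip_force: 0.3
```

The fast contact pushed harder than I want, so the next clips get slower descents. Continuing in small steps.

Call:
{"op": "send_rows", "data": {"xyz": [[0, 0, 0.005], [0, 0, 0.005], [0, 0, 0.005]], "turn": [[0, 0, 0], [0, 0, 0], [0, 0, 0]]}}

```text
time: 9.68
eef_pos: [498.7, 53.5, 129.7]
orientation: [[0.954, 0.3, 0.0], [0.3, -0.954, 0.0], [0.0, -0.0, -1.0]]
ft_force: [-2.4, 1.6, 6.0]
opening: 0.005
grip_force: 3.1
```

Call:
{"op": "send_rows", "data": {"xyz": [[0, 0, 0.005], [0, 0, 0.005]], "turn": [[0, 0, 0], [0, 0, 0]]}}

```text
time: 9.85
eef_pos: [498.7, 53.8, 128.5]
orientation: [[0.954, 0.3, 0.0], [0.3, -0.954, 0.001], [0.0, -0.001, -1.0]]
ft_force: [-4.9, 2.7, 10.8]
opening: 0.005
grip_force: 4.9
```

Call:
{"op": "send_rows", "data": {"xyz": [[0, 0, 0.005], [0, 0, 0.005]], "turn": [[0, 0, 0], [0, 0, 0]]}}

```text
time: 10.02
eef_pos: [498.7, 54.2, 127.1]
orientation: [[0.954, 0.3, 0.0], [0.3, -0.954, 0.002], [0.001, -0.002, -1.0]]
ft_force: [-6.2, 2.8, 14.3]
opening: 0.009
grip_force: 6.2
```

Call:
{"op": "send_rows", "data": {"xyz": [[0, 0, 0.003], [0, 0, 0]], "turn": [[0, 0, 0], [0, 0, 0]]}}

```text
time: 10.18
eef_pos: [498.8, 54.3, 126.3]
orientation: [[0.954, 0.3, 0.0], [0.3, -0.954, 0.002], [0.001, -0.001, -1.0]]
ft_force: [-4.0, 4.1, 9.6]
opening: 0.007
grip_force: 4.6
```

Call:
{"op": "send_rows", "data": {"xyz": [[0, 0, 0.003], [0, 0, 0]], "turn": [[0, 0, 0], [0, 0, 0]]}}

```text
time: 10.35
eef_pos: [498.7, 54.4, 125.6]
orientation: [[0.954, 0.3, 0.0], [0.3, -0.954, 0.002], [0.001, -0.002, -1.0]]
ft_force: [-5.3, 3.5, 10.3]
opening: 0.007
grip_force: 4.9
```

Call:
{"op": "send_rows", "data": {"xyz": [[0, 0, 0.003], [0, 0, 0]], "turn": [[0, 0, 0], [0, 0, 0]]}}

```text
time: 10.52
eef_pos: [498.7, 54.5, 124.9]
orientation: [[0.954, 0.3, 0.0], [0.3, -0.954, 0.002], [0.001, -0.002, -1.0]]
ft_force: [-4.6, 4.6, 9.6]
opening: 0.005
grip_force: 4.7
```

Call:
{"op": "send_rows", "data": {"xyz": [[0, 0, 0.003], [0, 0, 0]], "turn": [[0, 0, 0], [0, 0, 0]]}}

```text
time: 10.68
eef_pos: [498.9, 54.4, 124.1]
orientation: [[0.954, 0.3, 0.001], [0.3, -0.954, 0.002], [0.001, -0.001, -1.0]]
ft_force: [-2.8, 3.2, 8.1]
opening: 0.004
grip_force: 3.7
```

Call:
{"op": "send_rows", "data": {"xyz": [[0, 0, 0.003], [0, 0, 0]], "turn": [[0, 0, 0], [0, 0, 0]]}}

```text
time: 10.85
eef_pos: [499.0, 53.9, 122.8]
orientation: [[0.954, 0.3, 0.001], [0.3, -0.954, 0.001], [0.002, -0.0, -1.0]]
ft_force: [1.0, 1.9, 1.0]
opening: 0.003
grip_force: 0.9
```

Call:
{"op": "send_rows", "data": {"xyz": [[0, 0, 0.003], [0, 0, 0]], "turn": [[0, 0, 0], [0, 0, 0]]}}

```text
time: 11.02
eef_pos: [498.5, 53.2, 121.1]
orientation: [[0.954, 0.3, 0.0], [0.3, -0.954, -0.001], [-0.0, 0.0, -1.0]]
ft_force: [0.8, 1.0, 0.4]
opening: 0.004
grip_force: 0.3
```

Call:
{"op": "send_rows", "data": {"xyz": [[0, 0, 0.003], [0, 0, 0]], "turn": [[0, 0, 0], [0, 0, 0]]}}

```text
time: 11.18
eef_pos: [498.5, 53.3, 120.7]
orientation: [[0.954, 0.3, -0.0], [0.3, -0.954, -0.0], [-0.0, 0.0, -1.0]]
ft_force: [-0.0, 0.4, 0.3]
opening: 0.005
grip_force: 0.3
```

Call:
{"op": "send_rows", "data": {"xyz": [[0, 0, 0.003], [0, 0, 0]], "turn": [[0, 0, 0], [0, 0, 0]]}}

```text
time: 11.35
eef_pos: [498.5, 53.3, 120.5]
orientation: [[0.954, 0.3, -0.0], [0.3, -0.954, -0.0], [-0.0, 0.0, -1.0]]
ft_force: [-1.5, -0.2, 3.7]
opening: 0.005
grip_force: 1.9
```

Call:
{"op": "send_rows", "data": {"xyz": [[0, 0, 0.003], [0, 0, 0]], "turn": [[0, 0, 0], [0, 0, 0]]}}

```text
time: 11.52
eef_pos: [498.6, 53.3, 120.4]
orientation: [[0.954, 0.3, -0.0], [0.3, -0.954, -0.0], [-0.0, 0.0, -1.0]]
ft_force: [-2.7, -0.8, 5.5]
opening: 0.003
grip_force: 3.3
```

Clip 1 is shut: hard stop at 120.4, as expected. Moving diagonally to clip 3, where I'll descend more slowly and follow the tip outward.

Call:
{"op": "send_rows", "data": {"xyz": [[0, 0, -0.05], [0, 0, -0.1], [0, 0, -0.1], [0.06, 0.127, 0], [0.06, 0.127, 0]], "turn": [[0, 0, 0], [0, 0, 0], [0, 0, 0], [0, 0, 0], [0, 0, 0]]}}

```text
time: 11.93
eef_pos: [537.9, 12.2, 171.7]
orientation: [[0.953, 0.302, 0.004], [0.302, -0.953, -0.001], [0.003, 0.002, -1.0]]
ft_force: [0.8, -0.2, -0.4]
opening: 0.004
grip_force: 0.0
```

Call:
{"op": "send_rows", "data": {"xyz": [[0.06, 0.127, 0], [0.06, 0.127, 0], [0.06, 0.127, 0], [0.06, 0.127, 0], [0.06, 0.127, 0]], "turn": [[0, 0, 0], [0, 0, 0], [0, 0, 0], [0, 0, 0], [0, 0, 0]]}}

```text
time: 12.35
eef_pos: [632.7, -92.1, 169.5]
orientation: [[0.954, 0.3, -0.0], [0.3, -0.954, 0.0], [-0.0, -0.0, -1.0]]
ft_force: [0.5, 0.0, 0.3]
opening: 0.007
grip_force: 0.0
```

Call:
{"op": "send_rows", "data": {"xyz": [[0.06, 0.127, 0], [0, 0, 0.02], [0, 0, 0.02], [0, 0, 0.02], [0, 0, 0]], "turn": [[0, 0, 0], [0, 0, 0], [0, 0, 0], [0, 0, 0], [0, 0, 0]]}}

```text
time: 12.77
eef_pos: [649.6, -110.2, 156.1]
orientation: [[0.954, 0.301, -0.003], [0.301, -0.954, 0.001], [-0.002, -0.002, -1.0]]
ft_force: [-0.1, 0.0, 0.8]
opening: 0.002
grip_force: 0.0
```

Call:
{"op": "send_rows", "data": {"xyz": [[0, 0.0035, 0.01], [0, 0.0035, 0.01], [0, 0.0035, 0.01], [0, 0.0035, 0.01], [0, 0.0035, 0.01]], "turn": [[0, 0, 0], [0, 0, 0], [0, 0, 0], [0, 0, 0], [0, 0, 0]]}}

```text
time: 13.18
eef_pos: [652.1, -114.8, 147.6]
orientation: [[0.954, 0.301, 0.0], [0.301, -0.954, -0.0], [0.0, 0.0, -1.0]]
ft_force: [0.1, 0.1, 0.2]
opening: -0.001
grip_force: 0.0
```

Call:
{"op": "send_rows", "data": {"xyz": [[0, 0.0035, 0.01], [0, 0.0035, 0.01], [0, 0.0035, 0.01], [0, 0.0035, 0.01], [0, 0.0035, 0.01]], "turn": [[0, 0, 0], [0, 0, 0], [0, 0, 0], [0, 0, 0], [0, 0, 0]]}}

```text
time: 13.6
eef_pos: [653.4, -118.4, 137.7]
orientation: [[0.954, 0.3, 0.0], [0.3, -0.954, -0.0], [0.0, 0.0, -1.0]]
ft_force: [0.3, 0.3, 0.7]
opening: 0.005
grip_force: 0.4
```

Call:
{"op": "send_rows", "data": {"xyz": [[0, 0.002, 0.005], [0, 0.002, 0.005], [0, 0, 0.005], [0, 0, 0.005]], "turn": [[0, 0, 0], [0, 0, 0], [0, 0, 0], [0, 0, 0]]}}

```text
time: 13.93
eef_pos: [653.5, -119.0, 133.6]
orientation: [[0.954, 0.3, -0.0], [0.3, -0.954, 0.0], [0.0, -0.0, -1.0]]
ft_force: [0.1, 0.2, 0.7]
opening: 0.004
grip_force: 0.3
```

Call:
{"op": "send_rows", "data": {"xyz": [[0, 0, 0.005], [0, 0, 0.005], [0, 0, 0.005], [0, 0, 0.005]], "turn": [[0, 0, 0], [0, 0, 0], [0, 0, 0], [0, 0, 0]]}}

```text
time: 14.27
eef_pos: [653.7, -119.3, 130.3]
orientation: [[0.954, 0.3, 0.001], [0.3, -0.954, -0.001], [0.0, 0.001, -1.0]]
ft_force: [-1.0, -0.8, 5.4]
opening: 0.005
grip_force: 2.5
```

Call:
{"op": "send_rows", "data": {"xyz": [[0, 0, 0.004], [0, 0, 0.004]], "turn": [[0, 0, 0], [0, 0, 0]]}}

```text
time: 14.43
eef_pos: [653.9, -119.5, 129.5]
orientation: [[0.954, 0.3, 0.001], [0.3, -0.954, -0.001], [0.001, 0.001, -1.0]]
ft_force: [-2.2, -0.7, 7.2]
opening: 0.005
grip_force: 3.7
```

Call:
{"op": "send_rows", "data": {"xyz": [[0, 0, 0.004], [0, 0, 0.004]], "turn": [[0, 0, 0], [0, 0, 0]]}}

```text
time: 14.6
eef_pos: [654.0, -119.8, 128.6]
orientation: [[0.954, 0.3, 0.001], [0.3, -0.954, -0.002], [0.001, 0.002, -1.0]]
ft_force: [-2.3, -0.5, 10.0]
opening: 0.004
grip_force: 4.8
```

Call:
{"op": "send_rows", "data": {"xyz": [[0, 0, 0.003], [0, 0, 0]], "turn": [[0, 0, 0], [0, 0, 0]]}}

```text
time: 14.77
eef_pos: [654.0, -119.8, 128.2]
orientation: [[0.954, 0.3, 0.002], [0.3, -0.954, -0.002], [0.001, 0.002, -1.0]]
ft_force: [-2.8, -0.6, 9.4]
opening: 0.001
grip_force: 4.4
```

Call:
{"op": "send_rows", "data": {"xyz": [[0, 0, 0.003], [0, 0, 0.003], [0, 0, 0.003]], "turn": [[0, 0, 0], [0, 0, 0], [0, 0, 0]]}}

```text
time: 15.02
eef_pos: [654.2, -120.2, 126.9]
orientation: [[0.954, 0.3, 0.002], [0.3, -0.954, -0.003], [0.001, 0.003, -1.0]]
ft_force: [-3.8, -1.5, 10.9]
opening: 0.005
grip_force: 5.7
```

Call:
{"op": "send_rows", "data": {"xyz": [[0, 0, 0.003], [0, 0, 0.003], [0, 0, 0.003]], "turn": [[0, 0, 0], [0, 0, 0], [0, 0, 0]]}}

```text
time: 15.27
eef_pos: [654.3, -120.5, 125.0]
orientation: [[0.954, 0.3, 0.002], [0.3, -0.954, -0.003], [0.001, 0.004, -1.0]]
ft_force: [-3.0, -3.3, 9.0]
opening: 0.006
grip_force: 4.3
```

Call:
{"op": "send_rows", "data": {"xyz": [[0, 0, 0.003], [0, 0, 0.003], [0, 0, 0]], "turn": [[0, 0, 0], [0, 0, 0], [0, 0, 0]]}}

```text
time: 15.52
eef_pos: [653.5, -119.0, 121.1]
orientation: [[0.954, 0.3, 0.0], [0.3, -0.954, 0.0], [0.0, -0.0, -1.0]]
ft_force: [-0.5, -1.1, 0.4]
opening: 0.008
grip_force: 0.3
```

Snapped. I'll seat it, then lift and go to clip 2 at local (-48, -98).

Call:
{"op": "send_rows", "data": {"xyz": [[0, 0, 0.003], [0, 0, 0.003], [0, 0, 0], [0, 0, 0]], "turn": [[0, 0, 0], [0, 0, 0], [0, 0, 0], [0, 0, 0]]}}

```text
time: 15.85
eef_pos: [653.5, -118.9, 120.5]
orientation: [[0.954, 0.301, -0.0], [0.301, -0.954, -0.0], [-0.0, 0.0, -1.0]]
ft_force: [-3.0, -1.0, 5.5]
opening: 0.004
grip_force: 2.6
```

Call:
{"op": "send_rows", "data": {"xyz": [[0, 0, -0.05], [0, 0, -0.1], [0, 0, -0.1], [-0.12, -0.01, 0], [-0.12, -0.01, 0]], "turn": [[0, 0, 0], [0, 0, 0], [0, 0, 0], [0, 0, 0], [0, 0, 0]]}}

```text
time: 16.27
eef_pos: [607.1, -129.5, 171.5]
orientation: [[0.953, 0.302, 0.003], [0.302, -0.953, -0.001], [0.002, 0.001, -1.0]]
ft_force: [-1.0, -0.1, -0.7]
opening: 0.004
grip_force: 0.0
```

Call:
{"op": "send_rows", "data": {"xyz": [[-0.12, -0.01, 0], [-0.12, -0.01, 0], [0, 0, 0.02], [0, 0, 0.02], [0, 0, 0.02]], "turn": [[0, 0, 0], [0, 0, 0], [0, 0, 0], [0, 0, 0], [0, 0, 0]]}}

```text
time: 16.68
eef_pos: [559.8, -140.0, 157.7]
orientation: [[0.954, 0.3, 0.0], [0.3, -0.954, 0.0], [0.0, -0.0, -1.0]]
ft_force: [0.2, -0.5, 0.2]
opening: 0.005
grip_force: 0.0
```

Call:
{"op": "send_rows", "data": {"xyz": [[0, 0, 0], [0, 0, 0]], "turn": [[0, 0, 0], [0, 0, 0]]}}

```text
time: 16.85
eef_pos: [559.8, -139.8, 157.3]
orientation: [[0.954, 0.301, -0.001], [0.301, -0.954, 0.001], [-0.001, -0.001, -1.0]]
ft_force: [0.2, 0.2, -0.3]
opening: 0.005
grip_force: 0.0
```

Clip 2, with the same profile.

Call:
{"op": "send_rows", "data": {"xyz": [[0, 0.0035, 0.01], [0, 0.0035, 0.01], [0, 0.0035, 0.01], [0, 0.0035, 0.01], [0, 0.0035, 0.01]], "turn": [[0, 0, 0], [0, 0, 0], [0, 0, 0], [0, 0, 0], [0, 0, 0]]}}

```text
time: 17.27
eef_pos: [560.6, -143.6, 147.6]
orientation: [[0.954, 0.3, -0.0], [0.3, -0.954, 0.0], [-0.0, -0.0, -1.0]]
ft_force: [-0.8, 0.1, -0.9]
opening: 0.005
grip_force: 0.0
```

Call:
{"op": "send_rows", "data": {"xyz": [[0, 0.0035, 0.01], [0, 0.0035, 0.01], [0, 0.0035, 0.01], [0, 0.0035, 0.01], [0, 0.0035, 0.01]], "turn": [[0, 0, 0], [0, 0, 0], [0, 0, 0], [0, 0, 0], [0, 0, 0]]}}

```text
time: 17.68
eef_pos: [561.7, -147.0, 137.8]
orientation: [[0.954, 0.3, 0.0], [0.3, -0.954, 0.0], [0.0, 0.0, -1.0]]
ft_force: [-0.0, 0.2, 0.6]
opening: 0.005
grip_force: 0.4
```

Call:
{"op": "send_rows", "data": {"xyz": [[0, 0.002, 0.005], [0, 0.002, 0.005], [0, 0, 0.005], [0, 0, 0.005]], "turn": [[0, 0, 0], [0, 0, 0], [0, 0, 0], [0, 0, 0]]}}

```text
time: 18.02
eef_pos: [561.8, -147.6, 133.8]
orientation: [[0.954, 0.3, -0.0], [0.3, -0.954, -0.0], [-0.0, 0.0, -1.0]]
ft_force: [-0.7, 0.3, 1.4]
opening: 0.009
grip_force: 0.3
```

Call:
{"op": "send_rows", "data": {"xyz": [[0, 0, 0.005], [0, 0, 0.005], [0, 0, 0.005], [0, 0, 0.005]], "turn": [[0, 0, 0], [0, 0, 0], [0, 0, 0], [0, 0, 0]]}}

```text
time: 18.35
eef_pos: [562.0, -147.9, 130.3]
orientation: [[0.954, 0.3, 0.0], [0.3, -0.954, -0.001], [0.0, 0.001, -1.0]]
ft_force: [-1.1, 0.2, 5.1]
opening: 0.006
grip_force: 2.3
```

Call:
{"op": "send_rows", "data": {"xyz": [[0, 0, 0.004], [0, 0, 0.004], [0, 0, 0.004], [0, 0, 0.004]], "turn": [[0, 0, 0], [0, 0, 0], [0, 0, 0], [0, 0, 0]]}}

```text
time: 18.68
eef_pos: [562.4, -148.4, 128.5]
orientation: [[0.954, 0.3, 0.001], [0.3, -0.954, -0.002], [0.001, 0.002, -1.0]]
ft_force: [-3.6, -1.5, 9.4]
opening: 0.002
grip_force: 4.6
```

Call:
{"op": "send_rows", "data": {"xyz": [[0, 0, 0.003], [0, 0, 0.003], [0, 0, 0.003]], "turn": [[0, 0, 0], [0, 0, 0], [0, 0, 0]]}}

```text
time: 18.93
eef_pos: [562.5, -148.7, 127.2]
orientation: [[0.954, 0.301, 0.002], [0.301, -0.954, -0.002], [0.001, 0.003, -1.0]]
ft_force: [-3.9, -1.6, 11.7]
opening: 0.005
grip_force: 5.6
```

Call:
{"op": "send_rows", "data": {"xyz": [[0, 0, 0.003], [0, 0, 0.003], [0, 0, 0.003]], "turn": [[0, 0, 0], [0, 0, 0], [0, 0, 0]]}}

```text
time: 19.18
eef_pos: [562.7, -149.1, 125.6]
orientation: [[0.954, 0.3, 0.002], [0.3, -0.954, -0.003], [0.001, 0.004, -1.0]]
ft_force: [-4.0, -2.0, 9.7]
opening: 0.006
grip_force: 5.0
```

Call:
{"op": "send_rows", "data": {"xyz": [[0, 0, 0.003], [0, 0, 0.003], [0, 0, 0.003]], "turn": [[0, 0, 0], [0, 0, 0], [0, 0, 0]]}}

```text
time: 19.43
eef_pos: [562.7, -149.0, 122.8]
orientation: [[0.954, 0.3, 0.002], [0.3, -0.954, -0.003], [0.001, 0.003, -1.0]]
ft_force: [-0.3, -0.6, 2.2]
opening: 0.005
grip_force: 0.9
```

Call:
{"op": "send_rows", "data": {"xyz": [[0, 0, 0.003], [0, 0, 0.003], [0, 0, 0], [0, 0, 0]], "turn": [[0, 0, 0], [0, 0, 0], [0, 0, 0], [0, 0, 0]]}}

```text
time: 19.77
eef_pos: [562.0, -147.7, 120.5]
orientation: [[0.954, 0.3, 0.0], [0.3, -0.954, -0.0], [0.0, 0.0, -1.0]]
ft_force: [-1.4, -1.2, 5.1]
opening: 0.005
grip_force: 2.5
```

Call:
{"op": "send_rows", "data": {"xyz": [[0, 0, -0.05], [0, 0, -0.1], [0, 0, -0.1], [0.06, -0.1275, 0], [0.06, -0.1275, 0]], "turn": [[0, 0, 0], [0, 0, 0], [0, 0, 0], [0, 0, 0], [0, 0, 0]]}}

```text
time: 20.18
eef_pos: [570.0, -92.0, 171.6]
orientation: [[0.955, 0.298, 0.002], [0.298, -0.955, -0.0], [0.002, 0.001, -1.0]]
ft_force: [0.3, 0.4, 0.2]
opening: 0.005
grip_force: 0.0
```

Call:
{"op": "send_rows", "data": {"xyz": [[0.06, -0.1275, 0], [0.06, -0.1275, 0], [0.06, -0.1275, 0], [0.06, -0.1275, 0], [0.06, -0.1275, 0]], "turn": [[0, 0, 0], [0, 0, 0], [0, 0, 0], [0, 0, 0], [0, 0, 0]]}}

```text
time: 20.6
eef_pos: [587.7, 49.7, 169.7]
orientation: [[0.954, 0.3, -0.001], [0.3, -0.954, 0.001], [-0.001, -0.001, -1.0]]
ft_force: [0.2, -0.6, -0.5]
opening: 0.004
grip_force: 0.0
```

Call:
{"op": "send_rows", "data": {"xyz": [[0.06, -0.1275, 0], [0, 0, 0.02], [0, 0, 0.02], [0, 0, 0.02], [0, 0, 0]], "turn": [[0, 0, 0], [0, 0, 0], [0, 0, 0], [0, 0, 0], [0, 0, 0]]}}

```text
time: 21.02
eef_pos: [591.1, 74.9, 156.5]
orientation: [[0.954, 0.299, -0.003], [0.299, -0.954, 0.0], [-0.003, -0.001, -1.0]]
ft_force: [0.2, 0.1, 0.5]
opening: 0.004
grip_force: 0.0
```

Call:
{"op": "send_rows", "data": {"xyz": [[0, -0.0035, 0.01], [0, -0.0035, 0.01], [0, -0.0035, 0.01], [0, -0.0035, 0.01], [0, -0.0035, 0.01]], "turn": [[0, 0, 0], [0, 0, 0], [0, 0, 0], [0, 0, 0], [0, 0, 0]]}}

```text
time: 21.43
eef_pos: [591.1, 78.9, 148.0]
orientation: [[0.954, 0.3, 0.0], [0.3, -0.954, 0.0], [0.0, -0.0, -1.0]]
ft_force: [-0.6, 0.3, 2.2]
opening: 0.006
grip_force: 0.7
```

Call:
{"op": "send_rows", "data": {"xyz": [[0, -0.0035, 0.01], [0, -0.0035, 0.01], [0, -0.0035, 0.01], [0, -0.0035, 0.01], [0, -0.0035, 0.01]], "turn": [[0, 0, 0], [0, 0, 0], [0, 0, 0], [0, 0, 0], [0, 0, 0]]}}

```text
time: 21.85
eef_pos: [590.2, 82.2, 137.8]
orientation: [[0.954, 0.301, 0.001], [0.301, -0.954, -0.001], [0.0, 0.001, -1.0]]
ft_force: [0.5, 0.8, 0.4]
opening: 0.006
grip_force: 0.4
```

Call:
{"op": "send_rows", "data": {"xyz": [[0, -0.002, 0.005], [0, -0.002, 0.005], [0, 0, 0.005], [0, 0, 0.005]], "turn": [[0, 0, 0], [0, 0, 0], [0, 0, 0], [0, 0, 0]]}}

```text
time: 22.18
eef_pos: [589.7, 83.1, 133.9]
orientation: [[0.954, 0.3, -0.0], [0.3, -0.954, -0.0], [-0.0, 0.0, -1.0]]
ft_force: [0.2, 0.2, 2.2]
opening: 0.003
grip_force: 0.3
```

Call:
{"op": "send_rows", "data": {"xyz": [[0, 0, 0.005], [0, 0, 0.005], [0, 0, 0.005], [0, 0, 0.005]], "turn": [[0, 0, 0], [0, 0, 0], [0, 0, 0], [0, 0, 0]]}}

```text
time: 22.52
eef_pos: [589.8, 83.4, 130.4]
orientation: [[0.954, 0.3, 0.0], [0.3, -0.954, 0.0], [0.0, -0.0, -1.0]]
ft_force: [-2.0, 1.5, 4.0]
opening: 0.003
grip_force: 2.2
```

Call:
{"op": "send_rows", "data": {"xyz": [[0, 0, 0.004], [0, 0, 0.004], [0, 0, 0.004], [0, 0, 0.004]], "turn": [[0, 0, 0], [0, 0, 0], [0, 0, 0], [0, 0, 0]]}}

```text
time: 22.85
eef_pos: [589.9, 83.9, 128.7]
orientation: [[0.954, 0.3, 0.0], [0.3, -0.954, 0.001], [0.001, -0.001, -1.0]]
ft_force: [-5.6, 3.0, 10.1]
opening: 0.005
grip_force: 4.8
```

Call:
{"op": "send_rows", "data": {"xyz": [[0, 0, 0.003], [0, 0, 0.003], [0, 0, 0.003]], "turn": [[0, 0, 0], [0, 0, 0], [0, 0, 0]]}}

```text
time: 23.1
eef_pos: [590.0, 84.1, 127.4]
orientation: [[0.954, 0.301, 0.0], [0.301, -0.954, 0.002], [0.001, -0.001, -1.0]]
ft_force: [-6.1, 2.9, 10.4]
opening: 0.006
grip_force: 5.4
```

Call:
{"op": "send_rows", "data": {"xyz": [[0, 0, 0.003], [0, 0, 0.003], [0, 0, 0.003]], "turn": [[0, 0, 0], [0, 0, 0], [0, 0, 0]]}}

```text
time: 23.35
eef_pos: [590.0, 84.4, 125.6]
orientation: [[0.954, 0.301, 0.001], [0.301, -0.954, 0.002], [0.001, -0.002, -1.0]]
ft_force: [-5.3, 4.0, 13.0]
opening: 0.001
grip_force: 5.5
```

Call:
{"op": "send_rows", "data": {"xyz": [[0, 0, 0.003], [0, 0, 0.003], [0, 0, 0.003]], "turn": [[0, 0, 0], [0, 0, 0], [0, 0, 0]]}}

```text
time: 23.6
eef_pos: [590.3, 83.9, 122.6]
orientation: [[0.954, 0.301, 0.002], [0.301, -0.954, 0.001], [0.002, -0.0, -1.0]]
ft_force: [0.2, 1.9, 1.9]
opening: 0.003
grip_force: 0.5
```

Call:
{"op": "send_rows", "data": {"xyz": [[0, 0, 0.003], [0, 0, 0.003], [0, 0, 0], [0, 0, 0]], "turn": [[0, 0, 0], [0, 0, 0], [0, 0, 0], [0, 0, 0]]}}

```text
time: 23.93
eef_pos: [590.0, 83.2, 120.5]
orientation: [[0.954, 0.3, 0.0], [0.3, -0.954, 0.0], [0.0, 0.0, -1.0]]
ft_force: [-0.2, 0.5, 4.3]
opening: -0.001
grip_force: 2.1
```

All four stopped at 120.5. I'll lift clear, look once, and hand in.

Call:
{"op": "send_rows", "data": {"xyz": [[0, 0, -0.05], [0, 0, -0.15], [0, 0, -0.2], [0, 0, -0.2], [0, 0, 0]], "turn": [[0, 0, 0], [0, 0, 0], [0, 0, 0], [0, 0, 0], [0, 0, 0]]}}

```text
time: 24.35
eef_pos: [594.2, 82.8, 250.3]
orientation: [[0.954, 0.3, 0.015], [0.3, -0.954, -0.001], [0.014, 0.006, -1.0]]
ft_force: [-0.0, 0.5, 1.2]
opening: 0.005
grip_force: 0.0
```

```bash
python3 - <<'E'
from h import *
s=eyes.snapshot("side")[60:240,180:330]
cv2.imwrite("pics/g.png",cv2.resize(cv2.convertScaleAbs(s[...,::-1],alpha=1.4),None,fx=3.3,fy=3.3,interpolation=cv2.INTER_CUBIC))
E
```

```text
(no output)
```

View pics/g.png

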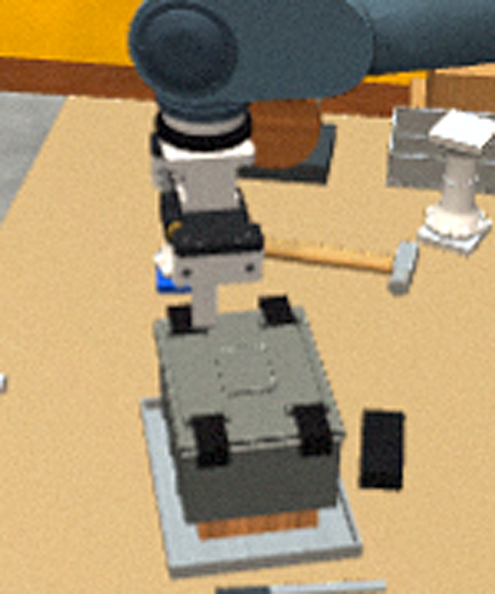

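The picture shows all four clips lying flat over the rim, at (210,440), (313,428), (180,318) and (277,310). The lid is home and the tool is clear.

```bash
python3 -c "
from station import workorder
print(workorder.close_job())"
```

```text
the job is handed in; nothing more can be done
None
```

The job is handed in: the lid is pressed home, the clips were snapped shut in the order 1, 3, 2, 4, and the tool is clear. The highest force read was about 15 N, though readings came only at the end of each move; close_job returned no verdict.

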